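Roll the rolling pin into its rest groove on the pastry board

ROBOT

A 7-joint arm with a two-finger parallel gripper is mounted at the origin on a cart in front of the work surface, level with it; the furniture and walls round the work are solid. World frame = base frame: x ahead of the robot, y to its left, z up, the work surface at z = 0. Lengths are in m, angles in rad, forces in N, time in s.
With the tool pointing down it reaches from about 0.4 to 0.85 m from the base axis. Payload 10.4 kg.
Tool frame: the origin (TCP) lies at the very end of the fingers, on their centre line; the grasp point (between the pads) lies 19 mm behind it (r.pinch_z is the distance from the TCP to the grasp point, in m); z points along the fingers, y is the line along which they close (so a half turn about z gives the same grasp; the last joint's range is limited). The gripper opens to 87 mm and grips with 3 to 60 N. Pads are 19 mm wide; open, the fingers measure 117 mm over their backs; the gripper's body (75 mm by 190 mm) begins 51 mm behind the grasp point.
Start: joints at [-1.276, 0.332, -0.065, 1.46, 0.022, 1.35, -0.088], TCP at [0.195, 0.594, 0.223] pointing down, gripper open.
Joint ranges: [-2.6, 2.6], [-0.5, 2.12], [-1.47, 1.34], [0.16, 2.42], [-1.27, 4.41], [0.06, 2.06], [-2.6, 2.6]. Speed limits (rad/s): [2.22, 2.22, 2.79, 2.79, 3.14, 3.14, 3.14].

INTERFACE

Orientations are given as a unit quaternion [x, y, z, w].
In Python, from bench import r, camera gives the robot as it stands. The module is installed in compiled form; this text tells all that it offers.
- The arm moves only by the shell command python3 -m pendant 'ROWS' [FORCE]. ROWS is JSON, a list of rows, each an object with "dp": the shift along the tool's x, y, z as a fraction of full scale, a list of three; "rotation": the turn, a rotation vector about the tool's x, y, z as a fraction of full scale, a list of three; "jaw": the opening, from 0 (shut) to 1 (fully open). A call has 1 to 8 rows; each row is the pose to reach, as a shift and turn from the pose commanded when the call began, along the tool's axes at that moment, turning the shorter way round; what a row does not reach only later rows make up. Full scale, the value 1, is 0.15 m for a shift and 2 pi rad for a turn. A row lasts 1/8 s, in which the tool goes at most 62.5 mm and 10.7 degrees, less where a joint would pass 70% of its speed; a pose out of reach is approached as far as the arm can. A call with a number of a shift or a turn outside -1 to 1 is refused whole. A call with a gripper value outside its range is refused whole. The fingers move at their own pace and stop on an object; FORCE is the grip in N (left out, the last holds). Time passes only in rows, so rows that repeat a pose let the fingers close. It gives the time, the measured TCP pose, the force, the opening and the grip force at its end, in the units of the state.
- r.read_state(): the state, without advancing time (a new reading comes with each control period).
- camera(name): name is "side" or "top" or "wrist"; returns a dict with "image" (384x512x3 uint8, red, green, blue), "z_map" (384x512 float32, m along the optical axis (not along the pixel's ray), 0 where there is no reading), "mtx" (3x3 intrinsics, pixels), "T" (4x4, takes a point from camera to world coordinates). Camera axes: x right, y down, z forward; pixel columns grow to the right and rows downward; lengths in m; the calibration is good to about 2 mm. A picture is of the moment at which its call begins.
- r.close_job(): hands the job in; it is judged then, once.
The state is a dict: "time": time; "joint_positions": joint angles; "joint_vel": joint speeds; "joint_torque": joint torques, N m; "ee_pos": TCP position; "eef_rot": TCP orientation; "ft_force": force on the tool from outside, world axes, zero at the start; "torque": the same for the moment, N m; "width": finger opening in m; "grip_force": force on a finger pad.
Only numpy, scipy, OpenCV 4.12 (cv2) and the standard library are available. Lean on these libraries where they do the work, as an engineer would, in place of code of your own. Each camera call takes 0.05 s, during which the arm holds its last target. There are 200 camera calls.

TASK

Put the rolling pin to rest on the pastry board: with the fingertips, roll it across the board until it lies fully down in the V groove along the far side, both ends inside the groove; if it is out of line with the groove, slide it endways by pushing on its end. Roll it most of the way, like a wheel, rather than dragging it along; never lift it off the board, and leave the things around the board where they stand.

Things in the scene. Friction and masses are not known exactly. Their poses are not given: they have to be found in the camera images.
- pastry_board: Wooden pastry board that stays put: 382 mm wide (y), 322 mm deep (x), 22 mm thick, round edges. Origin: centre of the underside; z up, x away from the robot at yaw 0. Flat and level on top except for one darker groove along y near the far (+x) edge. The pin starts on the near part, 140 to 180 mm short of the groove, up to 0.06 rad askew and 55 mm out of line with it lengthwise.
- groove_mid (a point): Middle of the groove, level with the board's top (board x +95 mm), axes as the board's. V groove: 31 mm wide in x, 13 mm deep, flanks sloping 40 degrees; 254 mm long in y with closed square ends, so the pin drops in only with its whole length between them (7 mm spare at each end). A pin fully down has its axis 16 mm above the board's top, not 22, and stays there.
- rolling_pin: Loose wooden rolling pin, a plain cylinder 44 mm across, 240 mm long, about 0.26 kg. Origin mid-length on the axis; y along the pin; x, z turn with it (z up at start). Fingertips laid on its top with 3 to 8 N grip well: moved across, they roll it half as far, square to its axis; it keeps its skew until a stroke over its high end settles it in the groove. Pushed from behind it rolls or drags.
- pin_left (a point): Centre of the pin's +y end face (robot's left), on its axis, 120 mm from the pin's origin. The pin slides endways when pushed here at axis height, 22 mm above the board's top.
- pin_right (a point): Centre of the pin's -y end face (robot's right), on its axis, 120 mm from the pin's origin. The pin slides endways when pushed here, likewise.
- tumbler: Clear glass tumbler, 80 mm wide, 91 mm tall, standing between the board and the low wall at the left; leave alone. Origin: centre of the underside.
- honey_jar: Glass jar of honey with a red lid, 60 mm wide, 86 mm tall, standing right of the board; leave alone. Origin: centre of the underside.
- lemon: Lemon, 83 x 58 x 58 mm, lying left of the board, nearer than the tumbler; leave alone. Origin: underside.

How it is judged:
On the way, in this order (a step that is already met when the one before it is completed fails the run):
1. the pin has rolled over, well on to half a turn (2.3 rad) (angle between rolling_pin's own z axis and vertical above 2.3 rad), for 0.05 s.
2. it has rolled on to about three quarters of a turn in all (some 100 mm) (angle between rolling_pin's own z axis and vertical below 1.7 rad), for 0.05 s.
At the end, for the whole second after the job is handed in: The pin lies still, fully down in the groove: its axis within 5 mm of the groove's middle line and parallel to it within 0.05 rad, both ends sunk (axis under 18 mm above the board's top) and inside the groove's ends (x of rolling_pin in the frame of groove_mid between -0.005 and 0.005 m and z of pin_left in the frame of groove_mid between 0.011 and 0.018 m and z of pin_right in the frame of groove_mid between 0.011 and 0.018 m and y of rolling_pin in the frame of groove_mid between -0.009 and 0.009 m and angle between the y axis of rolling_pin and the y axis of groove_mid, either way round below 0.05 rad and linear speed of rolling_pin below 0.02 m/s and angular speed of rolling_pin below 0.5 rad/s); the robot touches nothing.
It fails at once if an end of the pin is lifted more than 12 mm off the board (z of any of pin_left, pin_right in the frame of groove_mid above 0.034 m).
It fails at once if the tumbler, the honey jar or the lemon is moved by more than 15 mm or tipped (distance of any of tumbler, honey_jar, lemon from where it was at the start of the episode above 0.015 m or angle between any of tumbler, honey_jar's own z axis and vertical above 0.3 rad).
It also fails if it takes over 64 s, if anything falls off the work surface, if the arm or the gripper's body presses on something with over 40 N, if the wrist force passes 120 N, or if a joint passes its speed limit or range.

## Working session

There is one attempt and no reset: what is moved stays moved. The work goes in short steps, Python scripts to look and compute and a shell command to move; the robot and the scene stay as the last step left them, time stands still between calls to the robot, and variables do not carry over. Pictures are saved under pics/ and viewed, at most 10 in all, crops included, and the job is handed in when it is done.

```bash
mkdir -p pics; python3 - <<'E'
from bench import r,camera
import cv2,numpy as np
s=r.read_state(); print({k:np.round(v,3) for k,v in s.items()})
for n in("top","side"):
    c=camera(n); cv2.imwrite(f"pics/{n}0.png",c["image"][:,:,::-1]); np.savez(f"{n}0.npz",**c); print(n,c["mtx"].round(1).tolist(),c["T"].round(3).tolist())
E
```

```text
{'time': np.float64(0.0), 'joint_positions': array([-1.276,  0.333, -0.065,  1.461,  0.022,  1.35 , -0.089]), 'joint_vel': array([ 0.002, -0.001, -0.   ,  0.001, -0.001, -0.001, -0.   ]), 'joint_torque': array([-0.0000e+00, -6.2324e+01,  2.4000e-02, -3.8990e+01, -6.1000e-02,
        4.0000e-02,  0.0000e+00]), 'ee_pos': array([0.195, 0.593, 0.222]), 'eef_rot': array([ 0.158,  0.987, -0.001, -0.   ]), 'ft_force': array([ 0.748, -0.19 ,  0.415]), 'torque': array([-0.026,  0.014,  0.013]), 'grip_force': np.float64(0.0), 'width': np.float64(0.087)}
top [[378.5, 0.0, 262.6], [0.0, 378.5, 192.0], [0.0, 0.0, 1.0]] [[0.019, -0.993, 0.12, 0.419], [-1.0, -0.021, -0.015, 0.017], [0.017, -0.119, -0.993, 1.143], [0.0, 0.0, 0.0, 1.0]]
side [[421.3, 0.0, 255.8], [0.0, 421.3, 188.3], [0.0, 0.0, 1.0]] [[0.825, -0.248, 0.508, -0.159], [-0.566, -0.377, 0.733, -0.969], [0.01, -0.892, -0.451, 0.691], [0.0, 0.0, 0.0, 1.0]]
```

View pics/top0.png

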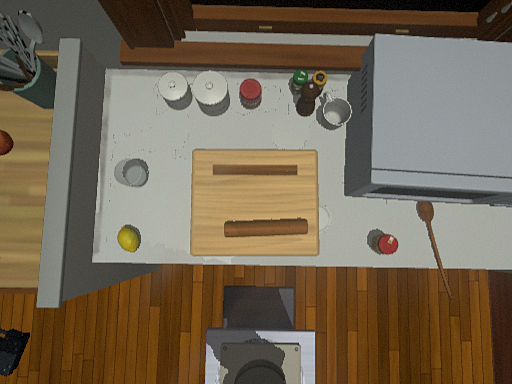

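View pics/side0.png

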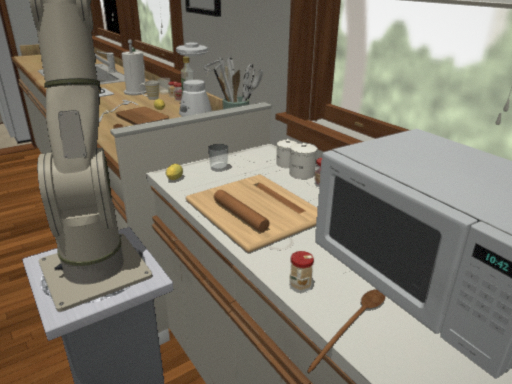

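The top view shows the pin at about (225–308, 228) and the groove at about (213–297, 170). The lemon is at (128, 238), the tumbler at (133, 172), the jar at (387, 243), and the low wall runs along columns 40–105. The arm waits left of the wall.

```bash
cat > h.py <<'E'
import numpy as np,cv2
def ray(c,uv,z):
    uv=np.atleast_2d(uv).astype(float); K=c["mtx"];T=c["T"]
    d=np.c_[(uv-[K[0,2],K[1,2]])/K[0,0],np.ones(len(uv))]@T[:3,:3].T
    o=T[:3,3]; return o+d*((z-o[2])/d[:,2])[:,None]
def pts(c):
    v,u=np.mgrid[:384,:512]; K=c["mtx"];Z=c["z_map"]
    P=np.stack([(u-K[0,2])/K[0,0]*Z,(v-K[1,2])/K[1,1]*Z,Z],-1)
    return P@c["T"][:3,:3].T+c["T"][:3,3]
def brown(c,xlim=(.3,.7),ylim=(-.22,.25)):
    P=pts(c); h=cv2.cvtColor(c["image"],cv2.COLOR_RGB2HSV)
    m=(h[...,2]<165)&(h[...,1]>90)&(h[...,0]<20)&(P[...,0]>xlim[0])&(P[...,0]<xlim[1])&(P[...,1]>ylim[0])&(P[...,1]<ylim[1])&(P[...,2]>-.01)&(P[...,2]<.1)
    return cv2.morphologyEx(m.astype(np.uint8),cv2.MORPH_OPEN,np.ones((3,3)))
def blobs(c,**k):
    m=brown(c,**k); P=pts(c); n,l,st,_=cv2.connectedComponentsWithStats(m)
    for i in range(1,n):
        if st[i,4]<100: continue
        q=P[l==i]; rc=cv2.minAreaRect(np.argwhere(l==i)[:,::-1].astype(np.float32))
        yield i,l,st[i],q,rc
def rep(c):
    for i,l,st,q,rc in blobs(c):
        bx=cv2.boxPoints(rc); zt=np.percentile(q[:,2],90)
        # plane fit for long axis
        z=.022 if zt<.04 else .044
        W=ray(c,bx,z); e=[(np.linalg.norm(W[j]-W[j-1]),j) for j in range(4)]
        _,j=max(e[:2]); A=(W[j]+W[(j+1)%4])/2; B=(W[j-1]+W[j-2])/2
        if A[1]<B[1]:A,B=B,A
        d=A-B
        print("blob",st[:5],"zt",zt.round(4),"zmin",q[:,2].min().round(3),"L",np.linalg.norm(d).round(4),"Wd",min(e[:2])[0].round(4),"c",((A+B)/2).round(4),"left",A.round(4),"right",B.round(4),"yaw",np.arctan2(-d[0],d[1]).round(4))
E
python3 - <<'E'
from h import *
c=dict(np.load("top0.npz")); rep(c)
P=pts(c)
h=cv2.cvtColor(c["image"],cv2.COLOR_RGB2HSV)
m=((h[...,1]>60)&(h[...,0]<25)&(h[...,2]>165)&(abs(P[...,2]-.022)<.012)).astype(np.uint8)
m[:, :185]=0;m[:,330:]=0
rc=cv2.minAreaRect(np.argwhere(m)[:,::-1].astype(np.float32)); W=ray(c,cv2.boxPoints(rc),.022); print("board",W.round(3).tolist(),W.mean(0).round(4),P[200,250].round(4),P[115,300])
for n,(v,u) in dict(lemon=(238,128),tumbler=(172,133),jar=(243,387),wall=(150,68),wall2=(250,55),wallfar=(60,72),micro=(150,420)).items(): print(n,P[v,u].round(3))
print("wall top y range",[P[v,u].round(3).tolist() for v in(130,240) for u in (50,60,70,80,90)])
c=dict(np.load("side0.npz")); rep(c)
E
```

```text
blob [213 164  85  12 903] zt 0.0214 zmin 0.001 L 0.2528 Wd 0.033 c [0.6208 0.0249 0.022 ] left [0.6198 0.1513 0.022 ] right [ 0.6218 -0.1015  0.022 ] yaw 0.0079
blob [ 224  217   84   21 1406] zt 0.0658 zmin 0.016 L 0.2417 Wd 0.0508 c [ 0.4491 -0.0093  0.044 ] left [0.4413 0.1113 0.044 ] right [ 0.4569 -0.1299  0.044 ] yaw 0.0646
board [[0.368, 0.204, 0.022], [0.674, 0.216, 0.022], [0.683, -0.158, 0.022], [0.374, -0.159, 0.022]] [0.5248 0.0255 0.022 ] [0.5299 0.0381 0.0174] [ 8.01526460e-01 -1.11561095e-01  2.76407497e-04]
lemon [0.411 0.381 0.055]
tumbler [0.609 0.394 0.009]
jar [ 0.411 -0.348  0.085]
wall [0.633 0.506 0.182]
wall2 [0.379 0.518 0.182]
wallfar [0.88  0.518 0.175]
micro [ 0.627 -0.357  0.291]
wall top y range [[0.73, 0.647, 0.019], [0.686, 0.531, 0.181], [0.686, 0.505, 0.182], [0.702, 0.505, 0.128], [0.719, 0.504, 0.069], [0.403, 0.532, 0.181], [0.404, 0.506, 0.183], [0.403, 0.506, 0.132], [0.403, 0.507, 0.075], [0.403, 0.507, 0.009]]
blob [256 183  47  30 296] zt 0.0201 zmin 0.007 L 0.2467 Wd 0.0436 c [0.6196 0.0267 0.022 ] left [0.6154 0.15   0.022 ] right [ 0.6238 -0.0966  0.022 ] yaw 0.0342
blob [214 190  56  44 992] zt 0.0647 zmin 0.017 L 0.2748 Wd 0.107 c [ 0.4419 -0.0121  0.044 ] left [0.431  0.1249 0.044 ] right [ 0.4529 -0.149   0.044 ] yaw 0.0797
```

```bash
cat >> h.py <<'E'
def line(xy):
    vx,vy,x0,y0=cv2.fitLine(xy.astype(np.float32),cv2.DIST_HUBER,0,.003,.003).ravel()
    if vy<0: vx,vy=-vx,-vy
    return np.array([x0,y0]),np.array([vx,vy])
def pin(c,G=(.6208,.0253),gy=None):
    "ridge line of the pin from depth, and its ends, xlimits given by height"
    P=pts(c); m=brown(c)
    t=(m>0)&(P[...,2]>.054)&(P[...,2]<.072)
    q=P[t]; p,d=line(q[:,:2]); s=(q[:,:2]-p)@d; n=np.array([d[1],-d[0]]); off=(q[:,:2]-p)@n
    k=abs(off)<.02; a,b=np.percentile(s[k],[.3,99.7]); M=p+d*(a+b)/2
    print("pin n",k.sum(),"mid",M.round(4),"right",(p+d*a).round(4),"left",(p+d*b).round(4),"len",(b-a).round(4),"yaw",np.arctan2(-d[0],d[1]).round(4),"z99",np.percentile(q[:,2],[50,95]).round(4))
E
python3 - <<'E'
from h import *
for n in("top0","side0"):
    c=dict(np.load(n+".npz")); pin(c)
c=dict(np.load("top0.npz"));P=pts(c);h=cv2.cvtColor(c["image"],cv2.COLOR_RGB2HSV)
m=((h[...,1]>60)&(h[...,0]<25)&(h[...,2]>165)&(abs(P[...,2]-.022)<.012)).astype(np.uint8); m[:,:185]=0;m[:,330:]=0
m=cv2.morphologyEx(m,cv2.MORPH_OPEN,np.ones((3,3)))
far=[(u,np.flatnonzero(m[:,u])[0]-.5) for u in range(202,310)]; near=[(u,np.flatnonzero(m[:,u])[-1]+.5) for u in range(202,310)]
lef=[(np.flatnonzero(m[v])[0]-.5,v) for v in range(160,246)];rig=[(np.flatnonzero(m[v])[-1]+.5,v) for v in range(160,246)]
for nm,e in zip(("far","near","left","right"),(far,near,lef,rig)):
    W=ray(c,e,.02)[:,:2]; p,d=line(W); print(nm,p.round(4),d.round(4))
for i,l,st,q,rc in blobs(c):
    if st[1]<200:
        b=(l==i); cols=range(st[0]+4,st[0]+st[2]-4)
        mid=[(u,np.flatnonzero(b[:,u]).mean()) for u in cols]; W=ray(c,mid,.022)[:,:2]; p,d=line(W); print("groove mid",p.round(4),d.round(4))
        ex=ray(c,[(st[0]-.5,st[1]+6),(st[0]+st[2]-.5,st[1]+6)],.022); print(ex.round(4))
E
```

```text
pin n 1089 mid [ 0.4487 -0.0087] right [ 0.4557 -0.1267] left [0.4416 0.1093] len 0.2364 yaw 0.0597 z99 [0.0625 0.0669]
pin n 485 mid [ 0.439  -0.0112] right [ 0.4449 -0.1293] left [0.4332 0.1068] len 0.2363 yaw 0.0497 z99 [0.0624 0.0662]
far [0.6801 0.048 ] [-0.0228  0.9997]
near [0.3715 0.0408] [-0.023   0.9997]
left [0.5585 0.2099] [0.9999 0.0167]
right [ 0.5407 -0.1588] [0.9998 0.0183]
groove mid [0.6211 0.0181] [-0.0102  0.9999]
[[ 0.6175  0.1525  0.022 ]
 [ 0.6231 -0.1028  0.022 ]]
```

```bash
python3 -m pendant '[{"dp":[0,0,-0.4],"rotation":[0,0,-0.02],"jaw":1},{"dp":[0,0,-0.6],"rotation":[0,0,-0.04],"jaw":1},{"dp":[0,0,-0.6],"rotation":[0,0,-0.061],"jaw":1},{"dp":[0,0,-0.6],"rotation":[0,0,-0.061],"jaw":1}]' 5; python3 -m pendant '[{"dp":[0,-0.4,0],"rotation":[0,0,0],"jaw":1},{"dp":[-0.3,-0.8,0],"rotation":[0,0,0],"jaw":1},{"dp":[-0.6,-1,0],"rotation":[0,0,0],"jaw":0},{"dp":[-0.8,-1,0],"rotation":[0,0,0],"jaw":0},{"dp":[-0.8,-1,0],"rotation":[0,0,0],"jaw":0}]'
```

```text
time: 0.6
ee_pos: [0.1953, 0.5936, 0.3122]
eef_rot: [-0.032, 0.999, -0.0, -0.0]
ft_force: [0.2, -0.2, -0.5]
width: 0.0871
grip_force: 0.0
time: 1.23
ee_pos: [0.3273, 0.4504, 0.3115]
eef_rot: [-0.029, 1.0, -0.001, -0.0]
ft_force: [-0.7, -0.4, 0.4]
width: 0.065
grip_force: 0.0
```

```bash
python3 -m pendant '[{"dp":[0,-0.4,0],"rotation":[0,0,0],"jaw":0},{"dp":[-0.2,-0.8,0],"rotation":[0,0,0],"jaw":0},{"dp":[-0.4,-1,0],"rotation":[0,0,0],"jaw":0}]'; python3 -m pendant '[{"dp":[0,-0.4,0],"rotation":[0,0,0],"jaw":0},{"dp":[-0.1,-0.8,0],"rotation":[0,0,0],"jaw":0},{"dp":[-0.2,-1,0],"rotation":[0,0,0],"jaw":0}]';python3 -m pendant '[{"dp":[0,-0.4,0],"rotation":[0,0,0],"jaw":0},{"dp":[0,-0.8,0],"rotation":[0,0,0],"jaw":0},{"dp":[0,-1,0],"rotation":[0,0,0],"jaw":0}]';python3 -m pendant '[{"dp":[0,-0.4,0.2],"rotation":[0,0,0],"jaw":0},{"dp":[0,-0.8,0.5],"rotation":[0,0,0],"jaw":0},{"dp":[0,-1,0.8],"rotation":[0,0,0],"jaw":0},{"dp":[0,-1,0.8],"rotation":[0,0,0],"jaw":0},{"dp":[0,-1,0.8],"rotation":[0,0,0],"jaw":0}]'
```

```text
time: 1.6
ee_pos: [0.3943, 0.3044, 0.3126]
eef_rot: [-0.032, 0.999, 0.0, -0.0]
ft_force: [1.1, -0.5, -0.4]
width: 0.0347
grip_force: 0.0
time: 1.98
ee_pos: [0.4341, 0.1561, 0.3124]
eef_rot: [-0.031, 1.0, 0.0, -0.0]
ft_force: [0.3, 1.2, 0.3]
width: 0.0056
grip_force: 0.0
time: 2.35
ee_pos: [0.4435, 0.0066, 0.3122]
eef_rot: [-0.03, 1.0, 0.0, -0.0]
ft_force: [0.0, 0.2, 0.6]
width: 0.0001
grip_force: 0.0
time: 2.98
ee_pos: [0.4539, -0.1398, 0.1924]
eef_rot: [-0.032, 0.999, 0.0, -0.0]
ft_force: [0.5, 0.7, -0.3]
width: 0.0004
grip_force: 0.0
```

```bash
python3 -m pendant '[{"dp":[-0.015,-0.19,0.3],"rotation":[0,0,0],"jaw":0},{"dp":[-0.015,-0.19,0.6],"rotation":[0,0,0],"jaw":0},{"dp":[-0.015,-0.19,0.9],"rotation":[0,0,0],"jaw":0},{"dp":[-0.015,-0.19,1],"rotation":[0,0,0],"jaw":0}]'; python3 -m pendant '[{"dp":[0,0.03,0.05],"rotation":[0,0,0],"jaw":0},{"dp":[0,0.06,0.05],"rotation":[0,0,0],"jaw":0},{"dp":[0,0.1,0.05],"rotation":[0,0,0],"jaw":0},{"dp":[0,0.14,0.05],"rotation":[0,0,0],"jaw":0},{"dp":[0,0.17,0.05],"rotation":[0,0,0],"jaw":0},{"dp":[0,0.2,0.05],"rotation":[0,0,0],"jaw":0},{"dp":[0,0.22,0.05],"rotation":[0,0,0],"jaw":0},{"dp":[0,0.22,0.05],"rotation":[0,0,0],"jaw":0}]'
python3 - <<'E'
from h import *
from bench import camera
for n in("top","side"):
    c=camera(n);pin(c); cv2.imwrite(f"pics/{n}1.png",c["image"][:,:,::-1])
E
```

```text
time: 3.48
ee_pos: [0.4579, -0.1672, 0.0414]
eef_rot: [-0.034, 0.999, 0.001, -0.001]
ft_force: [0.2, -0.3, -0.5]
width: 0.0006
grip_force: 0.0
time: 4.47
ee_pos: [0.4559, -0.1363, 0.0351]
eef_rot: [-0.033, 0.999, 0.0, 0.0]
ft_force: [1.2, -0.1, 0.7]
width: 0.0003
grip_force: 0.3
pin n 855 mid [0.448  0.0018] right [ 0.4546 -0.1089] left [0.4415 0.1125] len 0.2218 yaw 0.0592 z99 [0.0626 0.0671]
pin n 447 mid [ 0.4387 -0.0118] right [ 0.4452 -0.1304] left [0.4321 0.1068] len 0.2375 yaw 0.0556 z99 [0.0622 0.0662]
```

```bash
python3 -m pendant '[{"dp":[0,0.03,0],"rotation":[0,0,0],"jaw":0},{"dp":[0,0.06,0],"rotation":[0,0,0],"jaw":0},{"dp":[0,0.09,0],"rotation":[0,0,0],"jaw":0},{"dp":[0,0.12,0],"rotation":[0,0,0],"jaw":0},{"dp":[0,0.14,0],"rotation":[0,0,0],"jaw":0},{"dp":[0,0.155,0],"rotation":[0,0,0],"jaw":0},{"dp":[0,0.155,0],"rotation":[0,0,0],"jaw":0}]';  python3 -m pendant '[{"dp":[0,-0.05,0],"rotation":[0,0,0],"jaw":0},{"dp":[0,-0.1,0],"rotation":[0,0,0],"jaw":0},{"dp":[0,-0.1,-0.3],"rotation":[0,0,0],"jaw":0},{"dp":[0,-0.1,-0.6],"rotation":[0,0,0],"jaw":0}]'
python3 - <<'E'
from h import *
from bench import camera
for n in("top","side"):
    c=camera(n);pin(c); cv2.imwrite(f"pics/{n}2.png",c["image"][:,:,::-1])
E
```

```text
time: 5.45
ee_pos: [0.4543, -0.1127, 0.035]
eef_rot: [-0.033, 0.999, 0.0, -0.0]
ft_force: [-0.6, 0.1, -0.3]
width: 0.0007
grip_force: 0.4
time: 5.95
ee_pos: [0.4547, -0.1289, 0.1259]
eef_rot: [-0.032, 0.999, -0.0, -0.001]
ft_force: [1.3, 0.5, 0.2]
width: 0.0008
grip_force: 0.0
pin n 923 mid [0.4471 0.0169] right [ 0.455 -0.101] left [0.4392 0.1348] len 0.2363 yaw 0.067 z99 [0.0627 0.0671]
pin n 447 mid [0.4356 0.0134] right [ 0.4447 -0.103 ] left [0.4265 0.1298] len 0.2335 yaw 0.0782 z99 [0.0622 0.0658]
```

```bash
python3 -m pendant '[{"dp":[0.04,0.4,0],"rotation":[0,0,0],"jaw":1},{"dp":[0.04,0.8,0],"rotation":[0,0,0],"jaw":1},{"dp":[0.04,0.975,0.1],"rotation":[0,0,0],"jaw":1},{"dp":[0.04,0.975,0.2],"rotation":[0,0,0],"jaw":1},{"dp":[0.04,0.975,0.37],"rotation":[0,0,0],"jaw":1},{"dp":[0.04,0.975,0.37],"rotation":[0,0,0],"jaw":1}]';  python3 -m pendant '[{"dp":[0,0,0.015],"rotation":[0,0,0],"jaw":1},{"dp":[0,0,0.03],"rotation":[0,0,0],"jaw":1},{"dp":[0,0,0.03],"rotation":[0,0,0],"jaw":1}]'
python3 -m pendant '[{"dp":[0,0,0.005],"rotation":[0,0,0],"jaw":1},{"dp":[0,0,0.01],"rotation":[0,0,0],"jaw":1},{"dp":[0,0,0.01],"rotation":[0,0,0],"jaw":1}]'
```

```text
time: 6.8
ee_pos: [0.4389, 0.0158, 0.0681]
eef_rot: [-0.032, 0.999, -0.001, -0.001]
ft_force: [-0.7, -0.4, 0.6]
width: 0.0518
grip_force: 0.0
time: 7.18
ee_pos: [0.4412, 0.0176, 0.0662]
eef_rot: [-0.033, 0.999, 0.001, 0.001]
ft_force: [-0.7, 1.7, 7.8]
width: 0.0792
grip_force: 3.8
time: 7.55
ee_pos: [0.4428, 0.018, 0.0661]
eef_rot: [-0.033, 0.999, 0.001, 0.003]
ft_force: [0.2, 1.5, 19.4]
width: 0.0818
grip_force: 9.3
```

```bash
python3 -m pendant '[{"dp":[0,0,-0.01],"rotation":[0,0,0],"jaw":1},{"dp":[-0.04,0,-0.01],"rotation":[0,0,0],"jaw":1},{"dp":[-0.09,0,-0.01],"rotation":[0,0,0],"jaw":1},{"dp":[-0.14,0,-0.01],"rotation":[0,0,0],"jaw":1},{"dp":[-0.18,0,-0.01],"rotation":[0,0,0],"jaw":1},{"dp":[-0.2,0,-0.01],"rotation":[0,0,0],"jaw":1},{"dp":[-0.2,0,-0.01],"rotation":[0,0,0],"jaw":1}]'
python3 -m pendant '[{"dp":[0,0,-0.1],"rotation":[0,0,0],"jaw":1},{"dp":[0,0,-0.3],"rotation":[0,0,0],"jaw":1},{"dp":[0,0,-0.3],"rotation":[0,0,0],"jaw":1}]'
python3 - <<'E'
from h import *
from bench import camera
for n in("top","side"):
    c=camera(n);pin(c); cv2.imwrite(f"pics/{n}3.png",c["image"][:,:,::-1])
E
```

```text
time: 8.43
ee_pos: [0.4711, 0.0201, 0.066]
eef_rot: [-0.033, 0.999, 0.001, 0.001]
ft_force: [-0.1, 4.1, 6.9]
width: 0.0872
grip_force: 3.6
time: 8.8
ee_pos: [0.4711, 0.0193, 0.1126]
eef_rot: [-0.032, 0.999, 0.001, 0.002]
ft_force: [-0.4, 0.7, -0.3]
width: 0.087
grip_force: 0.0
pin n 65 mid [0.4566 0.017 ] right [ 0.4611 -0.1018] left [0.4522 0.1359] len 0.2378 yaw 0.0377 z99 [0.0622 0.0667]
pin n 452 mid [0.4486 0.0144] right [ 0.4549 -0.1027] left [0.4422 0.1315] len 0.2345 yaw 0.0542 z99 [0.0623 0.0661]
```

View pics/side3.png

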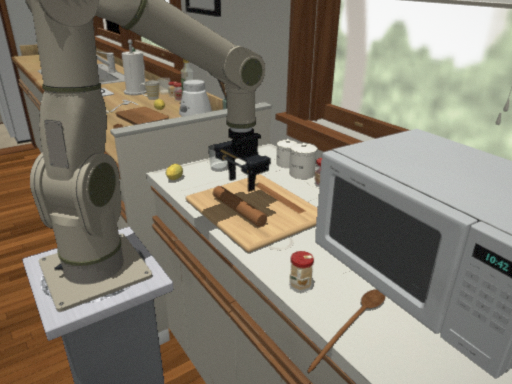

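View pics/top3.png

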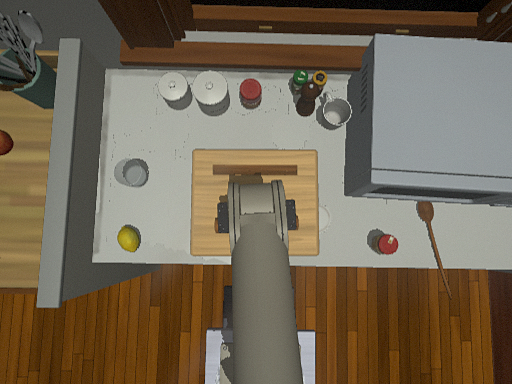

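Stroke works: the side view puts the pin about 13 mm further on, with the open fingers above its top. I'll repeat the strokes.

```bash
python3 -m pendant '[{"dp":[0.12,0,0],"rotation":[0,0,0],"jaw":1},{"dp":[0.12,0,0.24],"rotation":[0,0,0],"jaw":1},{"dp":[0.12,0,0.24],"rotation":[0,0,0],"jaw":1}]'
python3 -m pendant '[{"dp":[0,0,0.05],"rotation":[0,0,0],"jaw":1},{"dp":[0,0,0.06],"rotation":[0,0,0],"jaw":1},{"dp":[-0.06,0,0.06],"rotation":[0,0,0],"jaw":1},{"dp":[-0.13,0,0.06],"rotation":[0,0,0],"jaw":1},{"dp":[-0.19,0,0.06],"rotation":[0,0,0],"jaw":1},{"dp":[-0.21,0,0.06],"rotation":[0,0,0],"jaw":1},{"dp":[-0.21,0,0.06],"rotation":[0,0,0],"jaw":1}]'
python3 -m pendant '[{"dp":[0,0,-0.06],"rotation":[0,0,0],"jaw":1},{"dp":[0.115,0,-0.06],"rotation":[0,0,0],"jaw":1}]'
python3 -m pendant '[{"dp":[0,0,0.05],"rotation":[0,0,0],"jaw":1},{"dp":[0,0,0.06],"rotation":[0,0,0],"jaw":1},{"dp":[-0.06,0,0.06],"rotation":[0,0,0],"jaw":1},{"dp":[-0.13,0,0.06],"rotation":[0,0,0],"jaw":1},{"dp":[-0.19,0,0.06],"rotation":[0,0,0],"jaw":1},{"dp":[-0.21,0,0.06],"rotation":[0,0,0],"jaw":1},{"dp":[-0.21,0,0.06],"rotation":[0,0,0],"jaw":1}]'
python3 -m pendant '[{"dp":[0,0,-0.06],"rotation":[0,0,0],"jaw":1},{"dp":[0.115,0,-0.06],"rotation":[0,0,0],"jaw":1}]'
python3 - <<'E'
from h import *
from bench import camera
for n in("top","side"):
    c=camera(n);pin(c); cv2.imwrite(f"pics/{n}4.png",c["image"][:,:,::-1])
E
```

```text
time: 9.28
ee_pos: [0.4495, 0.0178, 0.0721]
eef_rot: [-0.033, 0.999, -0.001, -0.002]
ft_force: [-0.7, -0.5, 1.4]
width: 0.087
grip_force: 0.0
time: 10.15
ee_pos: [0.4845, 0.0202, 0.0661]
eef_rot: [-0.033, 0.999, 0.0, 0.001]
ft_force: [-0.1, -1.8, 7.2]
width: 0.0873
grip_force: 3.6
time: 10.4
ee_pos: [0.4668, 0.0193, 0.0751]
eef_rot: [-0.033, 0.999, -0.0, 0.001]
ft_force: [0.9, -0.3, -0.1]
width: 0.087
grip_force: 0.0
time: 11.28
ee_pos: [0.4996, 0.0215, 0.0661]
eef_rot: [-0.033, 0.999, 0.0, 0.002]
ft_force: [0.6, -0.5, 11.2]
width: 0.0871
grip_force: 5.4
time: 11.52
ee_pos: [0.4811, 0.0202, 0.0746]
eef_rot: [-0.033, 0.999, -0.0, 0.001]
ft_force: [0.4, 0.5, -0.5]
width: 0.0871
grip_force: 0.0
pin n 107 mid [0.4906 0.0201] right [ 0.4975 -0.0993] left [0.4837 0.1396] len 0.2393 yaw 0.0577 z99 [0.0625 0.0668]
pin n 393 mid [0.479  0.0163] right [ 0.4885 -0.1009] left [0.4694 0.1334] len 0.2351 yaw 0.0812 z99 [0.0622 0.066 ]
```

```bash
python3 -m pendant '[{"dp":[0,0,0.05],"rotation":[0,0,0],"jaw":1},{"dp":[0,0,0.06],"rotation":[0,0,0],"jaw":1},{"dp":[-0.06,0,0.06],"rotation":[0,0,0],"jaw":1},{"dp":[-0.13,0,0.06],"rotation":[0,0,0],"jaw":1},{"dp":[-0.19,0,0.06],"rotation":[0,0,0],"jaw":1},{"dp":[-0.21,0,0.06],"rotation":[0,0,0],"jaw":1},{"dp":[-0.21,0,0.06],"rotation":[0,0,0],"jaw":1}]'
python3 -m pendant '[{"dp":[0,0,-0.06],"rotation":[0,0,0],"jaw":1},{"dp":[0.105,0,-0.06],"rotation":[0,0,0],"jaw":1}]'
python3 -m pendant '[{"dp":[0,0,0.05],"rotation":[0,0,0],"jaw":1},{"dp":[0,0,0.06],"rotation":[0,0,0],"jaw":1},{"dp":[-0.06,0,0.06],"rotation":[0,0,0],"jaw":1},{"dp":[-0.13,0,0.06],"rotation":[0,0,0],"jaw":1},{"dp":[-0.19,0,0.06],"rotation":[0,0,0],"jaw":1},{"dp":[-0.21,0,0.06],"rotation":[0,0,0],"jaw":1},{"dp":[-0.21,0,0.06],"rotation":[0,0,0],"jaw":1}]'
python3 -m pendant '[{"dp":[0,0,-0.06],"rotation":[0,0,0],"jaw":1},{"dp":[0.105,0,-0.06],"rotation":[0,0,0],"jaw":1}]'
python3 -m pendant '[{"dp":[0,0,0.05],"rotation":[0,0,0],"jaw":1},{"dp":[0,0,0.06],"rotation":[0,0,0],"jaw":1},{"dp":[-0.06,0,0.06],"rotation":[0,0,0],"jaw":1},{"dp":[-0.13,0,0.06],"rotation":[0,0,0],"jaw":1},{"dp":[-0.19,0,0.06],"rotation":[0,0,0],"jaw":1},{"dp":[-0.21,0,0.06],"rotation":[0,0,0],"jaw":1},{"dp":[-0.21,0,0.06],"rotation":[0,0,0],"jaw":1}]'
python3 -m pendant '[{"dp":[0,0,-0.06],"rotation":[0,0,0],"jaw":1},{"dp":[0.105,0,-0.06],"rotation":[0,0,0],"jaw":1}]'
python3 - <<'E'
from h import *
from bench import camera
for n in("top","side"):
    c=camera(n);pin(c); cv2.imwrite(f"pics/{n}5.png",c["image"][:,:,::-1])
E
```

```text
time: 12.5
ee_pos: [0.5142, 0.0225, 0.0661]
eef_rot: [-0.033, 0.999, 0.0, 0.002]
ft_force: [0.6, -0.1, 12.6]
width: 0.0872
grip_force: 6.7
time: 12.75
ee_pos: [0.4968, 0.0211, 0.0743]
eef_rot: [-0.033, 0.999, -0.0, 0.0]
ft_force: [-0.2, 0.4, 0.7]
width: 0.0871
grip_force: 0.0
time: 13.62
ee_pos: [0.5299, 0.0234, 0.0661]
eef_rot: [-0.033, 0.999, 0.0, 0.002]
ft_force: [0.0, -1.1, 12.7]
width: 0.0868
grip_force: 6.9
time: 13.88
ee_pos: [0.5125, 0.0223, 0.0742]
eef_rot: [-0.033, 0.999, -0.0, 0.0]
ft_force: [-0.5, -0.5, -1.1]
width: 0.087
grip_force: 0.0
time: 14.75
ee_pos: [0.5457, 0.0245, 0.0662]
eef_rot: [-0.033, 0.999, 0.0, 0.002]
ft_force: [1.0, -0.7, 14.6]
width: 0.087
grip_force: 7.0
time: 15.0
ee_pos: [0.5282, 0.0233, 0.0742]
eef_rot: [-0.033, 0.999, -0.0, 0.0]
ft_force: [-1.1, -1.1, -0.3]
width: 0.0869
grip_force: 0.0
pin n 93 mid [0.5371 0.0226] right [ 0.5431 -0.0957] left [0.5311 0.141 ] len 0.237 yaw 0.0505 z99 [0.0619 0.0663]
pin n 385 mid [0.5263 0.0192] right [ 0.5342 -0.098 ] left [0.5183 0.1365] len 0.2351 yaw 0.0677 z99 [0.0619 0.066 ]
```

```bash
python3 -m pendant '[{"dp":[0,0,0.045],"rotation":[0,0,0],"jaw":1},{"dp":[0,0,0.055],"rotation":[0,0,0],"jaw":1},{"dp":[-0.06,0,0.055],"rotation":[0,0,0],"jaw":1},{"dp":[-0.13,0,0.055],"rotation":[0,0,0],"jaw":1},{"dp":[-0.19,0,0.055],"rotation":[0,0,0],"jaw":1},{"dp":[-0.21,0,0.055],"rotation":[0,0,0],"jaw":1},{"dp":[-0.21,0,0.055],"rotation":[0,0,0],"jaw":1}]'
python3 -m pendant '[{"dp":[0,0,-0.06],"rotation":[0,0,0],"jaw":1},{"dp":[0.105,0,-0.06],"rotation":[0,0,0],"jaw":1}]'
python3 -m pendant '[{"dp":[0,0,0.05],"rotation":[0,0,0],"jaw":1},{"dp":[0,0,0.06],"rotation":[0,0,0],"jaw":1},{"dp":[-0.06,0,0.06],"rotation":[0,0,0],"jaw":1},{"dp":[-0.13,0,0.06],"rotation":[0,0,0],"jaw":1},{"dp":[-0.19,0,0.06],"rotation":[0,0,0],"jaw":1},{"dp":[-0.21,0,0.06],"rotation":[0,0,0],"jaw":1},{"dp":[-0.21,0,0.06],"rotation":[0,0,0],"jaw":1}]'
python3 -m pendant '[{"dp":[0,0,-0.06],"rotation":[0,0,0],"jaw":1},{"dp":[0.105,0,-0.06],"rotation":[0,0,0],"jaw":1}]'
python3 -m pendant '[{"dp":[0,0,0.05],"rotation":[0,0,0],"jaw":1},{"dp":[0,0,0.06],"rotation":[0,0,0],"jaw":1},{"dp":[-0.06,0,0.06],"rotation":[0,0,0],"jaw":1},{"dp":[-0.13,0,0.06],"rotation":[0,0,0],"jaw":1},{"dp":[-0.19,0,0.06],"rotation":[0,0,0],"jaw":1},{"dp":[-0.21,0,0.06],"rotation":[0,0,0],"jaw":1},{"dp":[-0.21,0,0.06],"rotation":[0,0,0],"jaw":1}]'
python3 -m pendant '[{"dp":[0,0,-0.06],"rotation":[0,0,0],"jaw":1},{"dp":[0.105,0,-0.06],"rotation":[0,0,0],"jaw":1}]'
python3 - <<'E'
from h import *
from bench import camera
for n in("top","side"):
    c=camera(n);pin(c); cv2.imwrite(f"pics/{n}6.png",c["image"][:,:,::-1])
E
```

```text
time: 15.98
ee_pos: [0.5605, 0.0255, 0.0663]
eef_rot: [-0.033, 0.999, 0.0, 0.001]
ft_force: [0.0, 0.5, 8.7]
width: 0.087
grip_force: 4.3
time: 16.23
ee_pos: [0.5439, 0.0242, 0.0752]
eef_rot: [-0.033, 0.999, -0.0, 0.0]
ft_force: [-1.1, -0.8, 0.0]
width: 0.0868
grip_force: 0.0
time: 17.1
ee_pos: [0.5762, 0.0264, 0.0663]
eef_rot: [-0.033, 0.999, 0.0, 0.001]
ft_force: [0.1, -0.2, 7.5]
width: 0.087
grip_force: 4.0
time: 17.35
ee_pos: [0.5597, 0.0253, 0.0753]
eef_rot: [-0.033, 0.999, -0.0, 0.001]
ft_force: [0.1, 0.1, 0.3]
width: 0.0868
grip_force: 0.0
time: 18.23
ee_pos: [0.5919, 0.0275, 0.0663]
eef_rot: [-0.033, 0.999, 0.0, 0.001]
ft_force: [0.2, -0.8, 7.9]
width: 0.0872
grip_force: 3.8
time: 18.48
ee_pos: [0.5754, 0.0264, 0.0753]
eef_rot: [-0.033, 0.999, -0.0, 0.001]
ft_force: [-0.4, -0.1, 0.5]
width: 0.0867
grip_force: 0.0
pin n 105 mid [0.5845 0.0265] right [ 0.5921 -0.0926] left [0.5769 0.1455] len 0.2386 yaw 0.0638 z99 [0.0624 0.0663]
pin n 381 mid [0.5741 0.0214] right [ 0.5821 -0.0956] left [0.5661 0.1383] len 0.2344 yaw 0.0683 z99 [0.0616 0.066 ]
```

```bash
python3 -m pendant '[{"dp":[0,0,0.05],"rotation":[0,0,0],"jaw":1},{"dp":[0,0,0.06],"rotation":[0,0,0],"jaw":1},{"dp":[-0.06,0,0.06],"rotation":[0,0,0],"jaw":1},{"dp":[-0.13,0,0.06],"rotation":[0,0,0],"jaw":1},{"dp":[-0.19,0,0.06],"rotation":[0,0,0],"jaw":1},{"dp":[-0.21,0,0.06],"rotation":[0,0,0],"jaw":1},{"dp":[-0.21,0,0.06],"rotation":[0,0,0],"jaw":1}]'
python3 -m pendant '[{"dp":[0,0,-0.06],"rotation":[0,0,0],"jaw":1},{"dp":[0.105,0,-0.06],"rotation":[0,0,0],"jaw":1}]'
python3 - <<'E'
from h import *
from bench import camera
for n in("top","side"):
    c=camera(n);pin(c); cv2.imwrite(f"pics/{n}7.png",c["image"][:,:,::-1])
E
```

```text
time: 19.45
ee_pos: [0.6075, 0.0286, 0.0663]
eef_rot: [-0.033, 0.999, 0.0, 0.001]
ft_force: [-0.4, 0.0, 8.2]
width: 0.0869
grip_force: 3.9
time: 19.7
ee_pos: [0.591, 0.0273, 0.0752]
eef_rot: [-0.033, 0.999, -0.0, 0.0]
ft_force: [0.1, 0.1, -0.1]
width: 0.0869
grip_force: 0.0
pin n 104 mid [0.5993 0.0269] right [ 0.6064 -0.0922] left [0.5922 0.1461] len 0.2387 yaw 0.0599 z99 [0.0627 0.0672]
pin n 373 mid [0.5875 0.0223] right [ 0.5964 -0.0946] left [0.5786 0.1393] len 0.2347 yaw 0.0759 z99 [0.062 0.066]
```

View pics/side7.png

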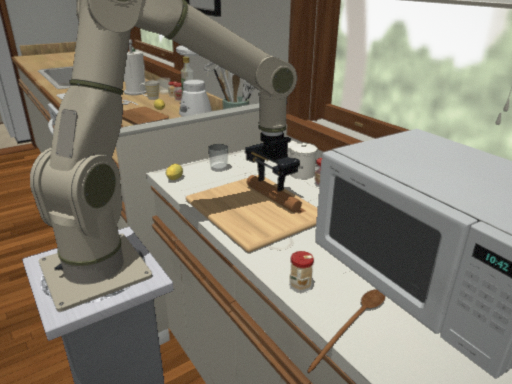

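The pin lies at about (250–300, 193) on the near lip, with the gripper above it. One more stroke.

```bash
python3 -m pendant '[{"dp":[0,0,0.05],"rotation":[0,0,0],"jaw":1},{"dp":[0,0,0.06],"rotation":[0,0,0],"jaw":1},{"dp":[-0.05,0,0.06],"rotation":[0,0,0],"jaw":1},{"dp":[-0.1,0,0.06],"rotation":[0,0,0],"jaw":1},{"dp":[-0.15,0,0.06],"rotation":[0,0,0],"jaw":1},{"dp":[-0.19,0,0.06],"rotation":[0,0,0],"jaw":1},{"dp":[-0.21,0,0.06],"rotation":[0,0,0],"jaw":1},{"dp":[-0.21,0,0.06],"rotation":[0,0,0],"jaw":1}]'
python3 -m pendant '[{"dp":[0,0,-0.06],"rotation":[0,0,0],"jaw":1},{"dp":[0.105,0,-0.06],"rotation":[0,0,0],"jaw":1}]'
cat >> h.py <<'E'
def zprof(c,ylim=(-.13,.17)):
    P=pts(c); m=brown(c)>0; q=P[m&(P[...,2]>.03)]
    for a in np.arange(-.12,.18,.03):
        s=q[(q[:,1]>a)&(q[:,1]<a+.03)]
        if len(s)>8: print("y",round(a+.015,3),"ztop",np.percentile(s[:,2],97).round(4),"xmid",(np.percentile(s[:,0],[3,97]).mean()).round(4),len(s))
E
python3 - <<'E'
from h import *
from bench import camera
for n in("top","side"):
    c=camera(n);pin(c);zprof(c); cv2.imwrite(f"pics/{n}8.png",c["image"][:,:,::-1])
E
```

```text
time: 20.8
ee_pos: [0.6213, 0.0296, 0.0652]
eef_rot: [-0.033, 0.999, 0.0, -0.001]
ft_force: [-0.1, 0.2, -0.4]
width: 0.0869
grip_force: 0.0
time: 21.05
ee_pos: [0.6065, 0.0285, 0.0758]
eef_rot: [-0.033, 0.999, 0.0, 0.001]
ft_force: [0.2, 0.1, -1.0]
width: 0.0869
grip_force: 0.0
pin n 61 mid [0.6227 0.0278] right [ 0.6253 -0.0919] left [0.6201 0.1474] len 0.2394 yaw 0.022 z99 [0.0572 0.0616]
y -0.075 ztop 0.0619 xmid 0.6254 51
y 0.135 ztop 0.0607 xmid 0.6201 52
pin n 228 mid [0.6153 0.0226] right [ 0.6187 -0.0949] left [0.6119 0.1401] len 0.2351 yaw 0.029 z99 [0.0574 0.0603]
y -0.105 ztop 0.059 xmid 0.6203 38
y -0.075 ztop 0.0596 xmid 0.6181 115
y -0.045 ztop 0.0589 xmid 0.6151 84
y -0.015 ztop 0.0602 xmid 0.6152 82
y 0.015 ztop 0.0593 xmid 0.6111 76
y 0.045 ztop 0.0603 xmid 0.6115 74
y 0.075 ztop 0.0799 xmid 0.6071 76
y 0.105 ztop 0.0601 xmid 0.6086 54
y 0.135 ztop 0.0598 xmid 0.6093 45
```

The pin has dropped about 6 mm along its whole length, so it looks settled. I'll back off and check with a clear view.

```bash
python3 -m pendant '[{"dp":[0,0,-0.3],"rotation":[0,0,0],"jaw":1},{"dp":[0,0,-0.7],"rotation":[0,0,0],"jaw":1},{"dp":[0.3,0,-1],"rotation":[0,0,0],"jaw":1},{"dp":[0.7,0,-1],"rotation":[0,0,0],"jaw":1},{"dp":[1,0,-1],"rotation":[0,0,0],"jaw":1},{"dp":[1,0,-1],"rotation":[0,0,0],"jaw":1}]'
python3 -m pendant '[{"dp":[0.3,0,0],"rotation":[0,0,0],"jaw":1},{"dp":[0.5,0,0],"rotation":[0,0,0],"jaw":1},{"dp":[0.5,0,0],"rotation":[0,0,0],"jaw":1}]'
python3 - <<'E'
from h import *
from bench import camera
for n in("top","side"):
    c=camera(n);pin(c);zprof(c); cv2.imwrite(f"pics/{n}9.png",c["image"][:,:,::-1])
E
```

```text
time: 21.9
ee_pos: [0.4544, 0.0187, 0.2256]
eef_rot: [-0.033, 0.999, 0.002, 0.0]
ft_force: [1.1, 0.8, 0.1]
width: 0.087
grip_force: 0.0
time: 22.28
ee_pos: [0.3811, 0.0138, 0.2253]
eef_rot: [-0.033, 0.999, 0.001, 0.0]
ft_force: [-0.2, -0.8, 0.5]
width: 0.0872
grip_force: 0.0
pin n 708 mid [0.622  0.0278] right [ 0.6244 -0.0888] left [0.6195 0.1443] len 0.2332 yaw 0.021 z99 [0.0575 0.0614]
y -0.075 ztop 0.0602 xmid 0.6245 147
y -0.045 ztop 0.0614 xmid 0.624 162
y -0.015 ztop 0.0619 xmid 0.6234 150
y 0.015 ztop 0.0615 xmid 0.6228 149
y 0.045 ztop 0.0608 xmid 0.6218 160
y 0.075 ztop 0.0611 xmid 0.6212 152
y 0.105 ztop 0.0612 xmid 0.6205 149
y 0.135 ztop 0.0606 xmid 0.6181 126
pin n 250 mid [0.6162 0.0245] right [ 0.6184 -0.0919] left [0.614  0.1408] len 0.2328 yaw 0.019 z99 [0.0576 0.0605]
y -0.105 ztop 0.0568 xmid 0.6203 37
y -0.075 ztop 0.0601 xmid 0.6186 122
y -0.045 ztop 0.0606 xmid 0.614 84
y -0.015 ztop 0.0588 xmid 0.6142 80
y 0.015 ztop 0.0597 xmid 0.6128 80
y 0.045 ztop 0.0595 xmid 0.6114 74
y 0.075 ztop 0.0597 xmid 0.6112 67
y 0.105 ztop 0.0597 xmid 0.6096 70
y 0.135 ztop 0.0599 xmid 0.6115 49
```

View pics/top9.png

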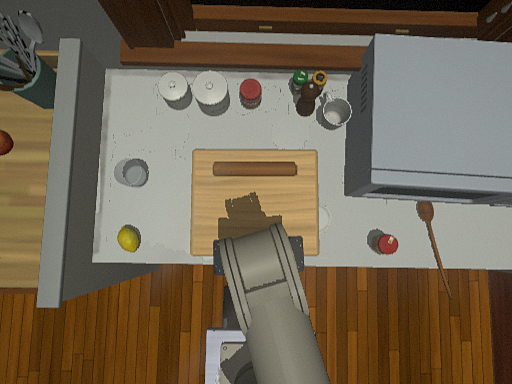

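The pin lies in the groove at about (213–296, 169). It is level at both ends (top at 0.060–0.061 m, down 6 mm), parallel to the groove, and centred within about 3 mm. The other things stand where they were.

```bash
python3 -c "from bench import r; print(r.close_job())"
```

```text
the job is handed in; nothing more can be done
None
```

The job is handed in: the rolling pin was rolled across the board and lies fully down in the groove, both ends level, about 3 mm off centre lengthwise, and the tumbler, jar and lemon were not touched; the hand-in returned no verdict.

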